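Switch off the polisher, then its extractor, at their starters

TASK

Polishing is finished: switch off the bench polisher by pressing the red button on its blue starter box until it latches in, and only then switch off the dust extractor by pressing the red button on its yellow starter box the same way. Press gently with the fingertips; the compressor stays running, so do not touch its white starter box, do not touch any green button, and leave everything else on the bench where it is. Finish with the hand drawn clear.

Things in the scene. Friction and masses are not known exactly. Their poses are not given: they have to be found in the camera images.
- polisher_starter: The polisher's motor starter: a grey switch box with a blue cover, screwed to the bench, 160 x 100 mm and 85 mm high to the top of the cover (184 mm long over its thin mounting flange). Origin: centre of its underside; own x runs along its length, z up. On the cover's middle line sit two buttons: the red STOP at own x = -30 mm and the green START at own x = +30 mm, 60 mm apart.
- polisher_red (a point): Centre of the top face of the red stop button of the blue starter: a projecting round head 31 mm across on a steel bezel (39 mm across, 4 mm high). It is a point that moves with the button: 104 mm above the bench while the machine runs, 96 mm when the button is latched in. Pressed straight down.
- polisher_stop (a joint): Travel of that red button: 0 = out (polisher running), 0.008 m = latched in (polisher off). About 4 to 5 N starts it down; past half travel it snaps in and stays, and the green button of the box pops out 8 mm; let go earlier it springs back. Beyond 8 mm the head alone gives up to 4 mm more on an overtravel spring (6 N rising to 14 N), then stops hard.
- polisher_start: The green start button of the blue starter, 27 mm across, in a fixed steel guard ring 39 mm across and 10 mm high on the cover. Origin: its axis at the level of the cover while it is in. While the machine runs its face is in, 3 mm above the cover; it pops out to 11 mm when the machine is off.
- extractor_starter: The extractor's motor starter: a grey switch box with a yellow cover, screwed to the bench, 160 x 100 mm and 85 mm high to the top of the cover (184 mm long over its thin mounting flange). Origin: centre of its underside; own x runs along its length, z up. On the cover's middle line sit two buttons: the red STOP at own x = -30 mm and the green START at own x = +30 mm, 60 mm apart.
- extractor_red (a point): Centre of the top face of the red stop button of the yellow starter: a projecting round head 31 mm across on a steel bezel (39 mm across, 4 mm high). It is a point that moves with the button: 104 mm above the bench while the machine runs, 96 mm when the button is latched in. Pressed straight down.
- extractor_stop (a joint): Travel of that red button: 0 = out (extractor running), 0.008 m = latched in (extractor off). About 4 to 5 N starts it down; past half travel it snaps in and stays, and the green button of the box pops out 8 mm; let go earlier it springs back. Beyond 8 mm the head alone gives up to 4 mm more on an overtravel spring (6 N rising to 14 N), then stops hard.
- extractor_start: The green start button of the yellow starter, 27 mm across, in a fixed steel guard ring 39 mm across and 10 mm high on the cover. Origin: its axis at the level of the cover while it is in. While the machine runs its face is in, 3 mm above the cover; it pops out to 11 mm when the machine is off.
- compressor_starter: The compressor's motor starter: a grey switch box with a white cover, screwed to the bench, 160 x 100 mm and 85 mm high to the top of the cover (184 mm long over its thin mounting flange). Origin: centre of its underside; own x runs along its length, z up. On the cover's middle line sit two buttons: the red STOP at own x = -30 mm and the green START at own x = +30 mm, 60 mm apart.
- compressor_red (a point): Centre of the top face of the red stop button of the white starter: a projecting round head 31 mm across on a steel bezel (39 mm across, 4 mm high). It is a point that moves with the button: 104 mm above the bench while the machine runs, 96 mm when the button is latched in. Pressed straight down.
- compressor_stop (a joint): Travel of that red button: 0 = out (compressor running), 0.008 m = latched in (compressor off). About 4 to 5 N starts it down; past half travel it snaps in and stays, and the green button of the box pops out 8 mm; let go earlier it springs back. Beyond 8 mm the head alone gives up to 4 mm more on an overtravel spring (6 N rising to 14 N), then stops hard.
- compressor_start: The green start button of the white starter, 27 mm across, in a fixed steel guard ring 39 mm across and 10 mm high on the cover. Origin: its axis at the level of the cover while it is in. While the machine runs its face is in, 3 mm above the cover; it pops out to 11 mm when the machine is off.
- polish_can: Bystander: can of metal polish, red label, plain metal top, 36 mm across, 100 mm high, standing loose between the starters. Origin: centre of its underside.
- punch_pot: Bystander: small aluminium pot 38 mm across with five chasing punches standing in it, 110 mm high over all (one loose body). Origin: centre of its underside.
- hammer: Bystander: ball-peen hammer lying on its side behind the starters, 265 mm long, 30 mm high, wooden handle along own x. Origin: bench level under the handle, 60 mm from the handle's head end.
- compound_bar: Bystander: reddish-brown bar of polishing compound, 110 x 42 x 34 mm, in the gap between two starters on the robot's side. Origin: centre of its underside.
- rivet_jar: Bystander: small jar of rivets with a steel cap, 54 mm across, 70 mm high, in the gap between two starters on the robot's side. Origin: centre of its underside.
- tin_plaque: Bystander: round punched tin plaque with a skull, 100 mm across, 13 mm high, lying behind the starters. Origin: centre of its underside.

How it is judged:
By the outcome, as a careful person would: the job done as asked, in the order asked, and still so for the second after the job is handed in, with the robot touching nothing.
It also fails if it takes over 38 s, if anything falls off the work surface, if the arm or the gripper's body presses on something with over 40 N, if the wrist force passes 120 N, or if a joint passes its speed limit or range.

ROBOT

A 6-joint arm with a two-finger parallel gripper is mounted at the origin on the work surface. World frame = base frame: x ahead of the robot, y to its left, z up, the work surface at z = 0. Lengths are in m, angles in rad, forces in N, time in s.
With the tool pointing down it reaches from about 0.425 to 1.125 m from the base axis. Payload 14.9 kg.
Tool frame: the origin (TCP) lies at the very end of the fingers, on their centre line; the grasp point (between the pads) lies 19 mm behind it; z points along the fingers, y is the line along which they close (so a half turn about z gives the same grasp; the last joint's range is limited). The gripper opens to 91 mm and grips with 3 to 60 N. Pads are 32 mm wide; open, the fingers measure 118 mm over their backs; the gripper's body (76 mm by 178 mm) begins 60 mm behind the grasp point.
Start: joints at [-1.383, 0.379, 1.734, -0, 1.028, -0.033], TCP at [0.153, -0.683, 0.214] pointing down, gripper open.
Joint ranges: [-2.77, 2.77], [-0.74, 2.19], [0, 2.66], [-1.06, 4.2], [0.31, 2.87], [-3.08, 3.08]. Speed limits (rad/s): [1.89, 1.89, 2.39, 3.14, 3.14, 3.14].

INTERFACE

Orientations are given as a unit quaternion [w, x, y, z].
In Python, from plant import r, cams, models gives the robot as it stands. Calls block until the motion is done:
- r.move_pose(position, orientation): joint-space move of the TCP to a pose.
- r.servo_line(position, vel=0.15, orientation=None): straight line of the TCP; orientation=None keeps the orientation; vel is the mean speed in m/s.
- r.move_j(angles): joint-space move.
- r.move_gripper(opening, grip_force=None): finger opening in m; grip_force is the grip in N (None keeps the last); returns when the fingers have stopped.
- r.hold(seconds).
- r.inverse_kinematics(position, orientation): joint angles nearest the present ones, or None.
- r.get_state(): the state.
- cams.snapshot(name): name is "scene" or "top" or "wrist"; returns a dict with "pixels" (400x640x3 uint8, red, green, blue), "fovy" (degrees; the focal length in pixels is half the picture's height over the tangent of half this angle, whatever the lens; pixels are square), "cx", "cy" (the principal point, pixels), "camera_from_world" (4x4, takes a point from world to camera coordinates). Camera axes: x right, y down, z forward; pixel columns grow to the right and rows downward; lengths in m; the calibration is good to about 2 mm. The wrist camera is an equidistant fisheye: a pixel r from the principal point sees the ray r / f radians off the axis. A picture is of the moment at which its call begins. There is no depth.
A pose or a line that the arm cannot do raises r.MotionError and nothing moves.
- r.job_done(): hands the job in; it is judged then, once.
Trained networks look in the newest picture that a camera, given by its name, has taken for a name from the list of things; names that differ only in an ending like _2 or _b are one class to them, and where a whole thing is asked for, a point or a joint stands for the part that bears it (a point fixed in the world has none). Each returns a list of dicts, best first, with "confidence" (0 to 1); they miss things now and then, are a little off and sometimes report something else, mostly with a low value. They report only what shows in the picture. A call takes as long as a camera call.
- models.recognise(camera, thing): "pixel" ([column, row] in pixels, amid what is visible of it).
- models.cut_out(camera, thing): "region" (400x640 bool, what is visible of it) and "pixel" ([column, row] in pixels, amid what is visible of it).
- models.spot_point(camera, thing): "pixel" ([column, row] in pixels: a listed point, or the origin of a listed thing).
The state is a dict: "clock": time; "joint_positions": joint angles; "qd": joint speeds; "joint_efforts": joint torques, N m; "ee_pos": TCP position; "eef_rot": TCP orientation; "contact_force": force on the tool from outside, world axes, zero at the start; "moment": the same for the moment, N m; "grip_width": finger opening in m; "gripper_force": force on a finger pad.
Only numpy, scipy, OpenCV 4.12 (cv2) and the standard library are available. Lean on these libraries where they do the work, as an engineer would, in place of code of your own. Each camera call takes 0.05 s, during which the arm holds its last target. There are 200 camera calls.

## Working session

There is one attempt and no reset: what is moved stays moved. The work goes in short steps, each a Python script; the robot and the scene stay as the last script left them, time stands still between calls to the robot, and variables do not carry over. Pictures are saved under pics/ and viewed, at most 10 in all, crops included, and the job is handed in when it is done.

```bash
mkdir -p pics
cat > h.py <<'E'
import numpy as np, cv2
from plant import r, cams, models
def ray(s,p):
    T=np.array(s["camera_from_world"]);f=200/np.tan(np.radians(s["fovy"])/2)
    d=np.array([p[0]-s["cx"],p[1]-s["cy"]])/f
    return T,d
def at_z(s,p,z,fish=False):
    T,d=ray(s,p)
    if fish:
        a=np.linalg.norm(d); v=np.array([*(d/max(a,1e-9)*np.sin(a)),np.cos(a)])
    else: v=np.array([*d,1.])
    R=T[:3,:3];c=-R.T@T[:3,3];w=R.T@v
    return c+w*(z-c[2])/w[2]
def save(s,n): cv2.imwrite("pics/"+n,s["pixels"][:,:,::-1])
E
python3 - <<'E'
from h import *
for c in ["top","scene"]:
    s=cams.snapshot(c); save(s,c+"1.png")
    T=np.array(s["camera_from_world"]);print(c,(-T[:3,:3].T@T[:3,3]).round(3),s["fovy"])
    for b in ["polisher","extractor","compressor"]:
        for t,z in [("_red",.104),("_start",.085),("_starter",0)]:
            for m in models.spot_point(c,b+t)[:2]:
                print(c,b+t,round(m["confidence"],2),np.round(m["pixel"],1),at_z(s,m["pixel"],z)[:2].round(4))
    for t in ["polish_can","punch_pot","hammer","compound_bar","rivet_jar","tin_plaque"]:
        for m in models.spot_point(c,t)[:1]: print(c,t,round(m["confidence"],2),np.round(m["pixel"]),at_z(s,m["pixel"],0)[:2].round(3))
print(r.get_state()["clock"],r.get_state()["eef_rot"])
E
```

```text
top [ 0.489 -0.011  0.972] 51.76294768192959
top polisher_red 0.53 [187.5 202.1] [0.5511 0.2639]
top polisher_start 0.7 [196.8 174.7] [0.6125 0.2526]
top polisher_starter 0.74 [203.4 191. ] [0.5856 0.2604]
top extractor_red 0.68 [306.6 222.5] [0.5128 0.0116]
top extractor_red 0.42 [204.4 188.6] [0.5804 0.2295]
top extractor_start 0.51 [304.6 197.7] [0.5667 0.0175]
top extractor_starter 0.72 [306.1 206.6] [0.553  0.0163]
top compressor_red 0.57 [187.7 204. ] [0.5471 0.2633]
top compressor_red 0.56 [444.  223.8] [ 0.5154 -0.2773]
top compressor_start 0.47 [451.2 195. ] [ 0.5784 -0.2994]
top compressor_starter 0.7 [434.3 206. ] [ 0.5601 -0.2867]
top compressor_starter 0.17 [369.8 276.9] [ 0.392  -0.1353]
top polish_can 0.68 [367. 213.] [ 0.541 -0.129]
top punch_pot 0.68 [253. 187.] [0.597 0.143]
top hammer 0.68 [285. 123.] [0.754 0.07 ]
top compound_bar 0.64 [371. 277.] [ 0.392 -0.137]
top rivet_jar 0.75 [256. 262.] [0.42  0.132]
top tin_plaque 0.56 [423. 129.] [ 0.746 -0.26 ]
scene [ 1.257 -0.113  1.074] 44.13229963185867
scene polisher_start 0.62 [421.7 203.1] [0.6018 0.2449]
scene po
[... 232 characters left out ...]
r_start 0.42 [324.9 201.8] [0.5578 0.0107]
scene extractor_starter 0.87 [324.4 213.4] [0.5346 0.0136]
scene compressor_red 0.66 [205.3 203.3] [ 0.527  -0.2772]
scene compressor_red 0.44 [202.2 232.1] [ 0.6086 -0.287 ]
scene compressor_start 0.65 [203.8 229.8] [ 0.59   -0.2865]
scene compressor_starter 0.82 [208.7 234.7] [ 0.5498 -0.2896]
scene polish_can 0.66 [270. 222.] [ 0.539 -0.132]
scene punch_pot 0.29 [203. 228.] [ 0.528 -0.304]
scene hammer 0.6 [364. 288.] [0.762 0.072]
scene compound_bar 0.67 [264. 180.] [ 0.395 -0.132]
scene rivet_jar 0.94 [358. 174.] [0.419 0.13 ]
scene tin_plaque 0.69 [225. 310.] [ 0.762 -0.259]
1.6 [-3.09746920e-05  9.93911675e-01  1.10179771e-01  3.93934097e-06]
```

View pics/top1.png

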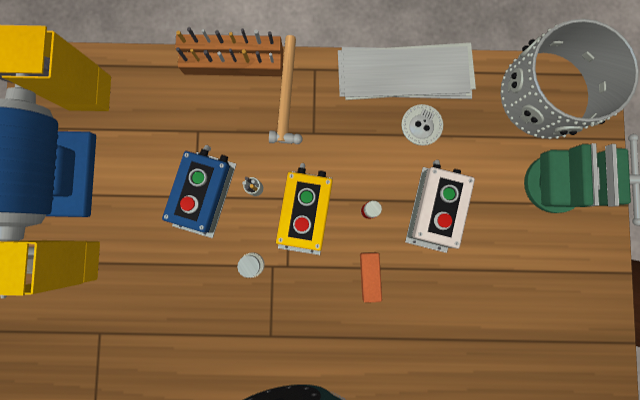

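View pics/scene1.png

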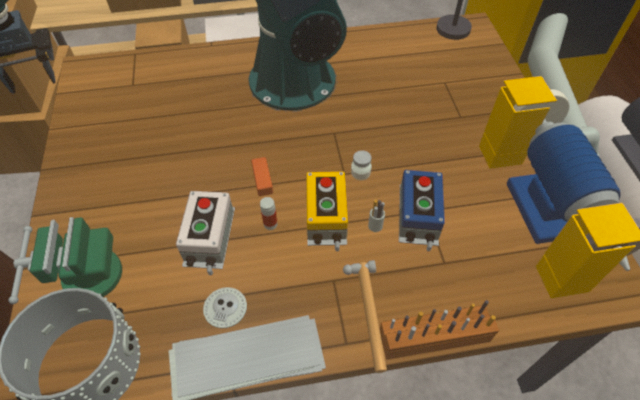

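The top view shows the red buttons at about (188,204) on blue, (302,224) on yellow and (444,220) on white, with the greens on the far side of each. I'll refine these by colour in both views, then hover over the blue box with the fingers closed.

```bash
cat >> h.py <<'E'
def reds(s,near,rad=14,lo=(150,70)):
    p=s["pixels"].astype(int); m=(p[...,0]>lo[0])&(p[...,1]<lo[1])&(p[...,2]<lo[1])
    yy,xx=np.nonzero(m); k=np.hypot(xx-near[0],yy-near[1])<rad
    return np.array([xx[k].mean(),yy[k].mean()]),k.sum()
E
python3 - <<'E'
from h import *
st={"top":{"P":(188,204),"E":(302,224),"C":(444,220)},"scene":{"P":(424,184),"E":(326,184),"C":(204,204)}}
for c in st:
    s=cams.snapshot(c)
    for b,n in st[c].items():
        p,k=reds(s,n); print(c,b,p.round(1),k,at_z(s,p,.102).round(4))
r.move_gripper(0.0,10)
print(r.get_state()["grip_width"],r.get_state()["clock"])
p=r.get_state()["ee_pos"]; r.servo_line([p[0],p[1],.33],vel=.2)
q=r.get_state()["eef_rot"]
r.move_pose([.5,.26,.25],[0,1,0,0])
s=cams.snapshot("wrist"); save(s,"w1.png")
for t,z in [("polisher_red",.104),("polisher_start",.088),("extractor_red",.104),("extractor_start",.088)]:
    for m in models.spot_point("wrist",t)[:2]: print(t,round(m["confidence"],2),np.round(m["pixel"],1),at_z(s,m["pixel"],z,True).round(4))
x=r.get_state(); print(x["clock"],x["ee_pos"],np.round(x["joint_positions"],2))
E
```

```text
top P [186.8 203.2] 143 [0.5488 0.266  0.102 ]
top E [301.4 223.9] 143 [0.5097 0.0226 0.102 ]
top C [444.4 220. ] 150 [ 0.5235 -0.2789  0.102 ]
scene P [424.2 180.9] 77 [0.5483 0.2641 0.102 ]
scene E [325.6 181.7] 76 [0.5094 0.0209 0.102 ]
scene C [203.7 202.8] 86 [ 0.5234 -0.2813  0.102 ]
0.0008007572021966182 3.0667
polisher_red 0.9 [316.7 150.1] [0.5462 0.2652 0.104 ]
polisher_red 0.44 [485.3 157.6] [0.5434 0.075  0.104 ]
polisher_start 0.83 [331.7  94.5] [0.6054 0.2494 0.088 ]
extractor_red 0.86 [520.5 188.3] [0.509  0.0188 0.104 ]
extractor_start 0.74 [519.8 139.9] [0.5673 0.0143 0.088 ]
7.5583 [0.50010052 0.25983948 0.24998134] [0.44 0.12 1.99 0.   1.03 2.01]
```

View pics/w1.png

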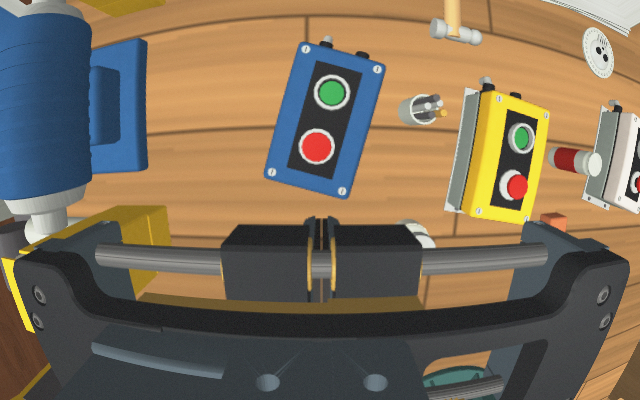

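Red on the blue box shows at (317,148) in the wrist view. All the estimates agree to about 3 mm: polisher red (0.548, 0.265), extractor red (0.5095, 0.0215). Pressing the polisher.

```bash
cat >> h.py <<'E'
def press(x,y):
    r.servo_line([x,y,.112],vel=.15)
    for z in (.1,.096,.0945,.093):
        r.servo_line([x,y,z],vel=.025)
        t=r.get_state(); f=np.array(t["contact_force"]); print(t["ee_pos"].round(4) if hasattr(t["ee_pos"],"round") else t["ee_pos"],f.round(1))
        if z<.0955 and f[2]>5.5: break
    r.servo_line([x,y,.16],vel=.12)
E
python3 - <<'E'
from h import *
r.servo_line([.548,.265,.16],vel=.2)
press(.548,.265)
r.servo_line([.5,.26,.25],vel=.2)
s=cams.snapshot("wrist"); save(s,"w2.png"); cv2.imwrite("pics/w2c.png",cv2.resize(s["pixels"][20:220,250:570,::-1],None,fx=2.4,fy=2.4))
p,k=reds(s,(317,148),30); print(p,k,at_z(s,p,.096,True)); p,k=reds(s,(517,187),20);print(p,k,at_z(s,p,.103,True))
print(r.get_state()["clock"])
E
```

```text
[0.5478 0.2649 0.0998] [ 0.  -0.1 -0. ]
[0.5483 0.2651 0.0962] [-0.5 -0.4  4.6]
[0.5483 0.2651 0.0949] [-1.4 -0.8  7.6]
[316.50086655 145.63258232] 577 [0.54994819 0.26569663 0.096     ]
[517.70680628 186.41099476] 382 [0.51082469 0.0237552  0.103     ]
11.2833
```

View pics/w2c.png

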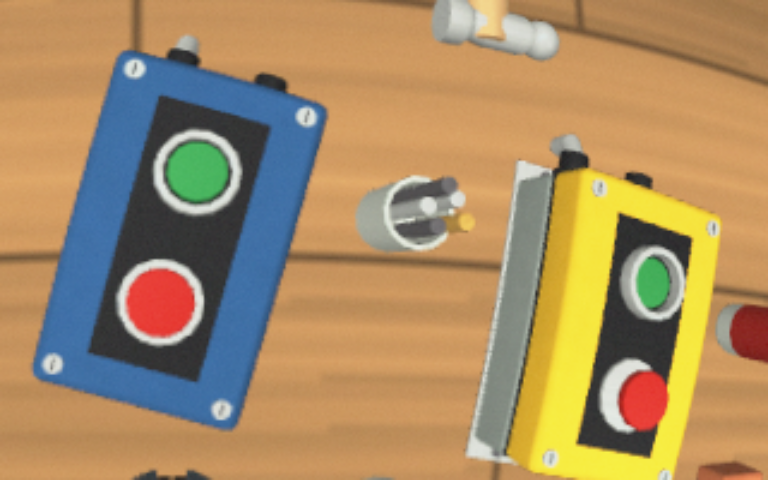

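The blue red-button now sits flush in its bezel and the force rose as on the overtravel spring. I'll confirm numerically from the saved pictures, then press the extractor.

Run:
```python
from h import *
def area(n,ch,c,rad):
    p=cv2.imread("pics/"+n)[:,:,::-1].astype(int); o=[i for i in range(3) if i!=ch]
    m=(p[...,ch]>p[...,o[0]]+60)&(p[...,ch]>p[...,o[1]]+60); yy,xx=np.nonzero(m); return (np.hypot(xx-c[0],yy-c[1])<rad)@np.ones(len(xx))
g=[area(n,1,(331,92),24) for n in ("w1.png","w2.png")]; d=[area(n,0,(317,148),26) for n in ("w1.png","w2.png")]
print("green",g,"red",d)
assert g[1]>g[0]*1.04 and d[1]<d[0]*.95
r.servo_line([.5095,.0215,.25],vel=.2); r.servo_line([.5095,.0215,.16],vel=.2)
press(.5095,.0215)
r.servo_line([.45,.02,.27],vel=.2); r.hold(.3)
s=cams.snapshot("wrist"); save(s,"w3.png")
s=cams.snapshot("scene"); cv2.imwrite("pics/s3.png",cv2.resize(s["pixels"][120:330,160:480,::-1],None,fx=2.4,fy=2.4))
x=r.get_state(); print(x["clock"],np.round(x["contact_force"],1))
```

```text
green [np.float64(448.0), np.float64(477.0)] red [np.float64(680.0), np.float64(653.0)]Traceback (most recent call last):
  File "<stdin>", line 7, in <module>
AssertionError
```

Green grew by 6.5 % and red shrank by 4 %. Both go the right way for 8 mm of travel, so my red threshold was just too tight. The force profile (0 N after the snap, then overtravel spring from 96 mm) also confirms the latch. Going on.

Run:
```python
from h import *
r.servo_line([.51,.022,.25],vel=.2); r.servo_line([.51,.022,.16],vel=.2)
press(.51,.022)
r.servo_line([.45,.02,.27],vel=.2); r.hold(.3)
s=cams.snapshot("wrist"); save(s,"w3.png")
s=cams.snapshot("top"); cv2.imwrite("pics/s3.png",cv2.resize(s["pixels"][90:310,150:490,::-1],None,fx=2.2,fy=2.2))
x=r.get_state(); print(x["clock"],np.round(x["contact_force"],1))
```

```text
[0.5098 0.022  0.0998] [-0.1 -0.8 -0.3]
[0.5102 0.022  0.0961] [-1.5  0.5  5.9]
[0.5103 0.022  0.0948] [-2.1  0.8  8.9]
16.7583 [-0.5  0.8  0.2]
```

View pics/w3.png

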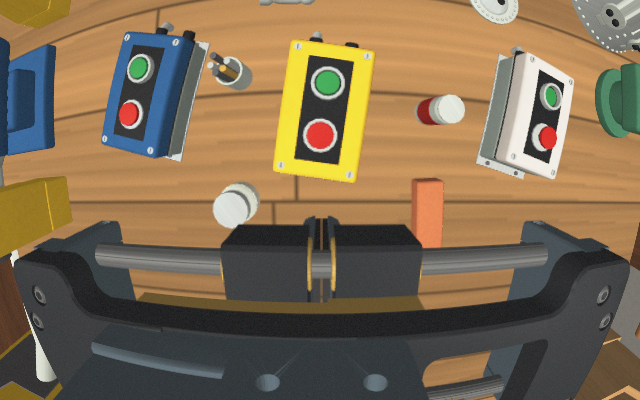

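The wrist view shows blue's red (130,113) and yellow's red (320,135) sunk in their bezels with their greens out. White's red (545,138) still projects, and the jar, bar, can and pot look undisturbed. The hand is clear, so I'm handing in.

```bash
python3 -c "
from plant import r
print(r.job_done(), r.get_state()['clock'])"
```

```text
the job is handed in; nothing more can be done
the job is handed in; nothing more can be done
```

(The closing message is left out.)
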